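# Load new olive dishes from their carton into the bar's spring dispenser

## Robot

A 7-joint arm with a two-finger parallel gripper is mounted at the origin on the work surface. World frame = base frame: x ahead of the robot, y to its left, z up, the work surface at z = 0. Lengths are in mm, angles in rad, forces in N, time in s.
With the tool pointing down it reaches from about 400 to 925 mm from the base axis. Payload 4.1 kg.
Tool frame: the origin (TCP) lies on the centre line of the jaws, within the pads' length; the fingertips stand arm.tcp_to_tips ahead of it and the grasp point (between the pads) lies 2 mm behind it (arm.tcp_to_tips is the distance from the TCP to the fingertips, in mm); z points along the fingers, y is the line along which they close (so a half turn about z gives the same grasp; the last joint's range is limited). The gripper opens to 85 mm and grips with 20 to 120 N. Pads are 22 mm wide; open, the fingers measure 114 mm over their backs; the gripper's body (76 mm by 85 mm) begins 54 mm behind the grasp point. The pads swing forward as they close: fully open they stand 13 mm farther back than shut.
Start: joints at [1.235, 0.398, 0.045, 1.537, -0.019, 1.207, -0.051], TCP at [152.52, -631.885, 248.347] pointing down, gripper open.
Joint ranges: [-2.82, 2.82], [-0.49, 2.23], [-1.37, 1.46], [0, 2.46], [-1.36, 4.5], [0.23, 2], [-2.94, 2.94]. Speed limits (rad/s): [2.57, 2.57, 3.14, 3.14, 3.14, 3.14, 3.14].

## Interface

Orientations are given as a 3x3 rotation matrix whose columns are the frame's x, y, z axes.
In Python, from bench import arm gives the robot as it stands.
- The arm moves only by the tool servo_tool, never from a script. Its argument "moves" is a list of rows, each an object of numbers: "tx", "ty", "tz": the shift along the tool's x, y, z in mm; "turn": the turn about the tool's z in degrees. In form: [{"tx": .., "ty": .., "tz": .., "turn": ..}, ...]. A call has 1 to 8 rows; each row is the pose to reach, as a shift and turn from the pose commanded when the call began, along the tool's axes at that moment; what a row does not reach only later rows make up. A row lasts 1/8 s, in which the tool goes at most 62.5 mm and 10.7 degrees, less where a joint would pass 70% of its speed; a pose out of reach is approached as far as the arm can. A call with a gripper value outside its range is refused whole. "fingers" is the closure, from -1 (fully open) to 1 (shut), set as the call begins (left out, the last holds). The fingers move at their own pace and stop on an object; "force" is the grip in N (left out, the last holds). Time passes only in rows, so rows that repeat a pose let the fingers close. It gives the time, the measured TCP pose, the force, the opening and the grip force at its end, in the units of the state.
- arm.read_state(): the state, without advancing time (a new reading comes with each control period).
- arm.get_image(name): name is "scene" or "top" or "wrist"; returns the picture (480x640x3 uint8, blue, green, red); there is no depth.
- arm.calibration(name): a dict with "vertical_fov" (degrees; the focal length in pixels is half the picture's height over the tangent of half this angle, whatever the lens; pixels are square), "cx", "cy" (the principal point, pixels), "dist" ([k1, k2, p1, p2, k3] as OpenCV has them; the pictures are not rectified), "rvec" (rotation vector, rad) and "tvec" (3), from world to camera coordinates, as OpenCV has them. Camera axes: x right, y down, z forward; pixel columns grow to the right and rows downward; lengths in mm; the calibration is good to about 2 mm. A picture is of the moment at which its call begins: read the wrist's pose just before it. calibration takes no time and is no camera call; for the wrist camera it gives the pose at the moment of the call.
- arm.sign_off(): hands the job in; it is judged then, once.
The state is a dict: "t": time; "joint_positions": joint angles; "qd": joint speeds; "tau": joint torques, N m; "position": TCP position; "eef_rot": TCP orientation; "contact_force": force on the tool from outside, world axes, zero at the start; "wrist_torque": the same for the moment, N m; "width": finger opening in mm; "gripper_force": force on a finger pad.
Only numpy, scipy, OpenCV 4.12 (cv2) and the standard library are available. Lean on these libraries where they do the work, as an engineer would, in place of code of your own. Each camera call takes 0.05 s, during which the arm holds its last target. There are 200 camera calls.

## Task

New olive dishes have come for the bar: swing both flaps of the carton right back, then move every dish in it, upright, into one pile between the posts of the spring dispenser, pushing the pile down until the top dish's rim is level with the tops of the posts. Then fold both flaps of the empty carton flat shut again. Leave the wine glasses, the jigger and the round bowl where they stand.

Things in the scene. Friction and masses are not known exactly. Their poses are not given: they have to be found in the camera images.
- carton: fixed open-topped cardboard carton, 238 (its x) x 240 (its y) x 60 high, walls and floor 5 thick; origin at the centre of its underside, z up. Up to four dishes lie inside in two rows of two, long sides along the carton's x, about 38 apart and 34 from the walls in y.
- flap_a (a joint): flap on the carton's +y rim, rad: 0 = flat shut, pi/2 = upright, 2.7 = folded right back outwards (stop 2.9); starts at 0.65 to 1.0. Panel 80 mm from hinge to free edge, 238 along the carton's x, 5 thick; hinge line at carton y = +115 mm, 63 above the table. Smooth card, stiff crease: it stays where left; shut fingertips pushing near its free edge and following its arc swing it (1 to 3 N).
- flap_b (a joint): flap on the carton's -y rim, rad: 0 = flat shut, pi/2 = upright, 2.7 = folded right back outwards (stop 2.9); starts at 0.65 to 1.0. Panel 80 mm from hinge to free edge, 238 along the carton's x, 5 thick; hinge line at carton y = -115 mm, 63 above the table. Smooth card, stiff crease: it stays where left; shut fingertips pushing near its free edge and following its arc swing it (1 to 3 N).
- flap_a_edge (a point): middle of the free edge of the flap on the carton's +y rim
- flap_b_edge (a point): middle of the free edge of the flap on the carton's -y rim
- dispenser: fixed dish dispenser: wooden base 150 (its x) x 120 (its y) x 15 mm, four L-shaped steel corner posts with tops 160 above the table; origin at the centre of its underside. Between the posts is a well 108 (x) x 74 (y) for one pile of dishes, long side along x; the middle 72 of each long side is open over the full height for the fingers.
- platform (a joint): the dispenser's 98 x 66 mm spring platform: metres pushed down below the post tops (starts at 0 to 0.02, stop 0.125). The spring about balances the dishes (28 mm per dish) but the guides are stiff (4 N dry friction): it does not sink by itself under a dish, must be pushed with 4 to 8 N, stays where left and does not come back up.
- platform_top (a point): centre of the platform's upper face
- dish1: white ceramic olive dish, a rectangular open tray 96 (its x) x 62 (its y) x 28 high, walls and floor 4 thick, about 0.18 kg; origin at the centre of its underside, z up. Dishes stack rim to underside without nesting (28 each). It starts flat on the carton's floor. Absent (None) in some starts.
- dish2: white ceramic olive dish, a rectangular open tray 96 (its x) x 62 (its y) x 28 high, walls and floor 4 thick, about 0.18 kg; origin at the centre of its underside, z up. Dishes stack rim to underside without nesting (28 each). It starts flat on the carton's floor. Absent (None) in some starts.
- dish3: white ceramic olive dish, a rectangular open tray 96 (its x) x 62 (its y) x 28 high, walls and floor 4 thick, about 0.18 kg; origin at the centre of its underside, z up. Dishes stack rim to underside without nesting (28 each). It starts flat on the carton's floor. Absent (None) in some starts.
- dish4: white ceramic olive dish, a rectangular open tray 96 (its x) x 62 (its y) x 28 high, walls and floor 4 thick, about 0.18 kg; origin at the centre of its underside, z up. Dishes stack rim to underside without nesting (28 each). It starts flat on the carton's floor. Absent (None) in some starts.
- wineglass1: stemmed wine glass, 195 tall, 72 across (mm); origin at the centre of its underside; bystander, leave alone
- wineglass2: stemmed wine glass, 195 tall, 72 across (mm); origin at the centre of its underside; bystander, leave alone
- jigger: steel double-cone jigger, 85 tall, 46 across (mm); origin at the centre of its underside; bystander, leave alone
- olive_bowl: round ceramic bowl, 40 tall, 90 across (mm); origin at the centre of its underside; bystander, leave alone
There are look-alikes about, which are no part of the job. Leave any blue or red look-alike of the dish3 alone. Leave any orange look-alike of the dish4 alone.

How it is judged:
By the outcome, as a careful person would: the job done as asked, in the order asked, and still so for the second after the job is handed in, with the robot touching nothing.
Of dish1, dish2, dish3, dish4 only 2 to 4 are there at a start; the rules pass over those that are not, and their reading is None.
At some moment in a run one of dish1, dish2, dish3, dish4 may be knocked a few centimetres aside while the robot is not near it.
It also fails if it takes over 210 s, if anything falls off the work surface, if the arm or the gripper's body presses on something with over 40 N, if the wrist force passes 120 N, or if a joint passes its speed limit or range.

## Working session

There is one attempt and no reset: what is moved stays moved. The work goes in short steps, Python scripts to look and compute and a tool call to move; the robot and the scene stay as the last step left them, time stands still between calls to the robot, and variables do not carry over. Pictures are saved under pics/ and viewed, at most 14 in all, crops included, and the job is handed in when it is done.

Besides the shell and the picture viewer there is one more tool, called after "Call:" as name(argument=value, ...) on one line, values as JSON. servo_tool: Moves the arm, as the interface text tells. Its arguments: {"type":"object","properties":{"moves":{"type":"array","items":{"type":"object","properties":{"tx":{"type":"number"},"ty":{"type":"number"},"tz":{"type":"number"},"turn":{"type":"number"}}}},"fingers":{"type":"number"},"force":{"type":"number"}},"required":["moves"]}

```bash
mkdir -p pics && ls && python3 - <<'E'
from bench import arm
import cv2
s=arm.read_state()
for k in s: print(k,s[k])
print(arm.tcp_to_tips)
for n in("scene","top"):
    print(n,arm.calibration(n)); cv2.imwrite(f"pics/{n}0.png",arm.get_image(n))
E
```

```text
pics
t 0.0
joint_positions [ 1.23497193  0.39920753  0.04502172  1.53788618 -0.01867883  1.20689924
 -0.05069325]
qd [-1.79929973e-04 -2.37083329e-03  7.53463080e-04  1.05799838e-03
  9.65832707e-05  1.03585627e-03  5.90248435e-04]
tau [ 1.77724519e-04 -4.75116992e+01  1.36477590e+00 -2.54219484e+01
  1.15856229e-02  9.52095579e-03  3.38732306e-06]
position [ 152.38292375 -631.26361037  247.25041099]
eef_rot [[ 9.72055614e-01  2.34749886e-01 -6.11268470e-04]
 [ 2.34750633e-01 -9.72053803e-01  1.88264109e-03]
 [-1.52236060e-04 -1.97352750e-03 -9.99998041e-01]]
contact_force [-0.10791285  0.21217612 -0.4104912 ]
wrist_torque [-0.01317234 -0.02124143 -0.01757886]
gripper_force 0.0
width 85.52547074048276
17.0
scene {'vertical_fov': 44.83654049821802, 'cx': 331.5788892138059, 'cy': 237.61130638432374, 'dist': array([-0.13844176,  0.        ,  0.        ,  0.        ,  0.        ]), 'rvec': array([ 1.97613407,  1.46918353, -0.56423159]), 'tvec': array([-105.65935145, -336.82142796, 1758.09845681])}
top {'vertical_fov': 42.50065351246617, 'cx': 326.0463103147993, 'cy': 240.39619853667315, 'dist': array([-0.05964465,  0.        ,  0.        ,  0.        ,  0.        ]), 'rvec': array([ 2.18808369, -2.20501105,  0.0857799 ]), 'tvec': array([ -57.67934697,  603.00963357, 1290.18269581])}
```

View pics/top0.png

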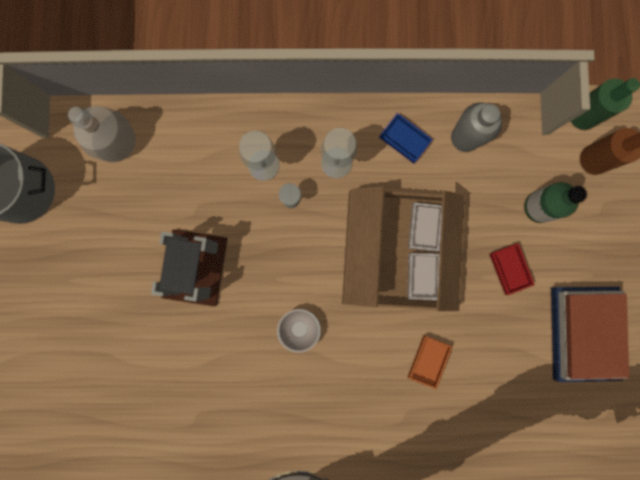

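View pics/scene0.png

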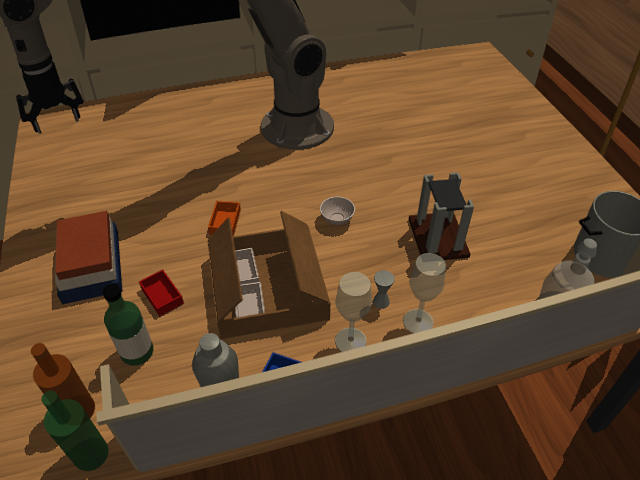

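The top view shows the carton at about (403,248) with two dishes in its right row, and the dispenser at (192,267). The scene view agrees. I'll enlarge both and measure.

```bash
cat > h.py <<'E'
import numpy as np, cv2
from bench import arm
def cam(n):
    c=arm.calibration(n); f=240/np.tan(np.radians(c['vertical_fov'])/2)
    return np.array([[f,0,c['cx']],[0,f,c['cy']],[0,0,1]]),np.array(c['dist']),np.array(c['rvec']),np.array(c['tvec'])
def w(n,u,v,z,c=None):
    K,d,r,t=c or cam(n); R=cv2.Rodrigues(r)[0]
    p=cv2.undistortPoints(np.array([[[u,v]]],float),K,d)[0,0]
    ray=R.T@np.array([p[0],p[1],1]); o=-R.T@t
    return o+ray*(z-o[2])/ray[2]
def px(n,P,c=None):
    K,d,r,t=c or cam(n)
    return cv2.projectPoints(np.array(P,float).reshape(-1,3),r,t,K,d)[0][:,0]
def crop(img,u0,v0,u1,v1,s):
    return cv2.resize(img[v0:v1,u0:u1],None,fx=s,fy=s,interpolation=cv2.INTER_CUBIC)
def frame(o,yaw,P):
    c,s=np.cos(yaw),np.sin(yaw); P=np.array(P,float).reshape(-1,3)
    return P@np.array([[c,-s,0],[s,c,0],[0,0,1]]).T+np.array([o[0],o[1],0])
def st():
    s=arm.read_state(); R=s['eef_rot']
    print('t%.2f'%s['t'],'pos',np.round(s['position'],1),'yaw(toolx)',round(np.degrees(np.arctan2(R[1,0],R[0,0])),1),'F',np.round(s['contact_force'],1),'w',round(s['width'],1),'q',np.round(s['joint_positions'],2))
    return s
E
python3 - <<'E'
from h import *
im=cv2.imread('pics/top0.png')
a=crop(im,335,178,470,316,4.2); b=crop(im,145,222,235,312,4.2)
H=max(a.shape[0],b.shape[0]); W=np.zeros((H,800,3),np.uint8)
W[:a.shape[0],:min(a.shape[1],480)]=a[:,:480]; b2=crop(im,145,222,221,312,4.2); W[:b2.shape[0],481:481+b2.shape[1]]=b2[:,:319]
W[:,a.shape[1]:a.shape[1]]=0
cv2.imwrite('pics/m1.png',W)
for p in[(403,248,0),(192,267,0)]: print(w('top',*p))
print(w('top',640,240,0),w('top',320,0,0))
E
```

```text
[ 586.13206026 -228.56962941    0.        ]
[548.62184317 225.70616356   0.        ]
[ 599.63788008 -755.12159987    0.        ] [1140.73191699  -53.53146898    0.        ]
```

View pics/m1.png

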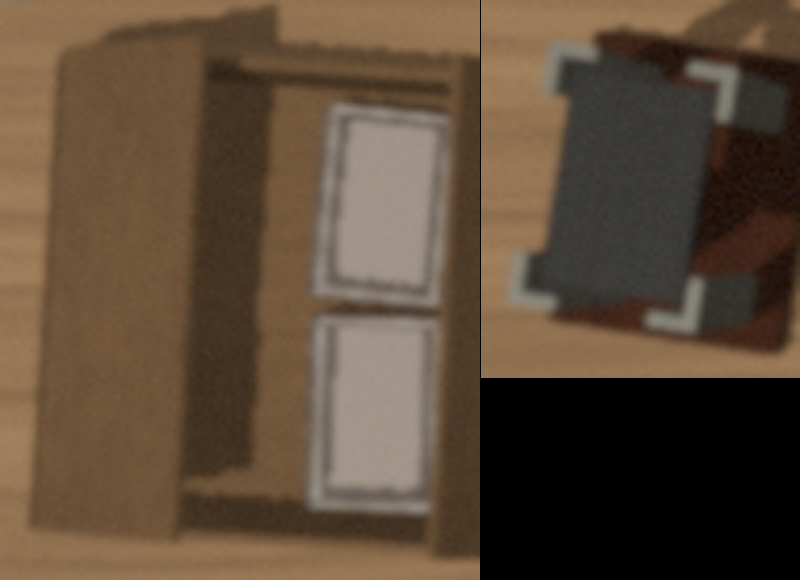

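```bash
python3 - <<'E'
from h import *
A=lambda u,v:(u/4.2+335,v/4.2+178)
B=lambda u,v:((u-481)/4.2+145,v/4.2+222)
print('hingeA',[np.round(w('top',*A(*p),63),1) for p in[(62,50),(30,527)]])
print('hingeB',[np.round(w('top',*p,63),1) for p in[(464,190),(461,310)]])
c=[w('top',*B(*p),160) for p in[(552,40),(740,65),(700,332),(508,305)]]
print('posts',np.round(c,1),np.mean(c,0)); d=np.array(c)
print(np.linalg.norm(d[0]-d[1]),np.linalg.norm(d[1]-d[2]),np.degrees(np.arctan2(*(d[0]-d[3])[[1,0]])),np.degrees(np.arctan2(*(d[1]-d[2])[[1,0]])))
for nm,pp in dict(up=[(332,102),(452,112),(437,305),(314,296)],lo=[(313,314),(440,320),(432,512),(307,508)]).items():
    c=[w('top',*A(*p),33) for p in pp]; print(nm,np.round(c,1),np.mean(c,0))
# free edges: solve angle: hinge at y=±115, edge at 115-80cos, z=63+80 sin
for a in (.65,.75,.85,.95,1.0):
    z=63+80*np.sin(a)
    print(a,80*np.cos(a),'A',[np.round(w('top',*A(*p),z)[:2],1) for p in[(205,38),(180,540)]],'B',[np.round(w('top',*p,z)[:2],1) for p in[(444,190),(438,309)]])
E
```

```text
hingeA [array([ 703.9, -111.5,   63. ]), array([470.6, -93.5,  63. ])]
hingeB [array([ 702.6, -348.9,   63. ]), array([ 454.8, -337.3,   63. ])]
posts [[612.8 251.  160. ]
 [600.9 165.8 160. ]
 [481.  183.4 160. ]
 [493.6 269.9 160. ]] [547.07611114 217.53504186 160.        ]
85.98173690187107 121.10217307629526 -9.042997023134738 -8.361106436939599
up [[ 681.1 -249.    33. ]
 [ 675.8 -309.7   33. ]
 [ 578.4 -300.2   33. ]
 [ 583.4 -238.2   33. ]] [ 629.66271292 -274.27729408   33.        ]
lo [[ 574.4 -237.6   33. ]
 [ 570.8 -301.5   33. ]
 [ 474.9 -295.7   33. ]
 [ 477.5 -233.    33. ]] [ 524.40076208 -266.95695823   33.        ]
0.65 63.686703883924466 A [array([ 702.2, -176.7]), array([ 465.8, -161.6])] B [array([ 695.7, -297. ]), array([ 459.8, -280.3])]
0.75 58.53510950990567 A [array([ 701.3, -176. ]), array([ 466.1, -161. ])] B [array([ 694.8, -295.7]), array([ 460.1, -279.1])]
0.85 52.79865167079858 A [array([ 700.4, -175.4]), array([ 466.3, -160.5])] B [array([ 694. , -294.5]), array([ 460.3, -278. ])]
0.95 46.53464715711068 A [array([ 699.7, -174.8]), array([ 466.5, -160. ])] B [array([ 693.3, -293.5]), array([ 460.6, -277.1])]
1.0 43.22418446945118 A [array([ 699.4, -174.6]), array([ 466.6, -159.8])] B [array([ 693., -293.]), array([ 460.7, -276.6])]
```

```bash
cat >> h.py <<'E'
C=((582,-222),np.radians(-4.2)); D=((547,217.5),np.radians(-8.7))
def to(x,y,z,yaw,s=None):
    "shift in tool axes from the measured pose to world TCP, yaw deg of tool x"
    s=s or arm.read_state(); R=s['eef_rot']; d=R.T@(np.array([x,y,z])-s['position'])
    a=np.degrees(np.arctan2(R[1,0],R[0,0]))-yaw
    print('move tx %.1f ty %.1f tz %.1f turn %.1f'%(*d,a))
def toc(xc,yc,z,f=C): # carton/dispenser frame, TCP height
    p=frame(f[0],f[1],[xc,yc,0])[0]; to(p[0],p[1],z,np.degrees(f[1]))
E
python3 - <<'E'
from h import *
toc(0,10,200)
for n,p,z in[('glassA base',(265,172),0),('glassB base',(337,172),0),('bowl',(299,330),20),('jig',(290,198),0)]: print(n,np.round(w('top',*p,z)))
E
```

```text
move tx 516.7 ty -306.5 tz 47.8 turn 17.8
glassA base [753.  69.   0.]
glassB base [752. -88.   0.]
bowl [414.  -4.  20.]
jig [696.  15.   0.]
```

Call:
servo_tool(moves=[{"tx": 50,"ty": -30,"tz": 0,"turn": 4},{"tx": 110,"ty": -65,"tz": 0,"turn": 18},{"tx": 160,"ty": -95,"tz": 0,"turn": 18},{"tx": 215,"ty": -127,"tz": 0,"turn": 18},{"tx": 265,"ty": -157,"tz": 0,"turn": 18},{"tx": 315,"ty": -187,"tz": 0,"turn": 18},{"tx": 370,"ty": -220,"tz": 0,"turn": 18},{"tx": 420,"ty": -250,"tz": 0,"turn": 18}], fingers=1, force=30)

```text
t: 1.1
position: [503.2, -288.6, 248.1]
eef_rot: [[0.997, -0.077, -0.0], [-0.077, -0.997, -0.0], [-0.0, 0.0, -1.0]]
contact_force: [0.4, -0.1, 0.5]
width: 0.2
gripper_force: 0.0
```

```bash
python3 - <<'E'
from h import *
st(); toc(0,10,200)
E
```

```text
t1.10 pos [ 503.2 -288.6  248.1] yaw(toolx) -4.4 F [ 0.4 -0.1  0.5] w 0.2 q [ 0.57  0.28 -0.15  1.71  0.04  1.16 -1.24]
move tx 73.4 ty -82.5 tz 48.0 turn -0.2
```

Call:
servo_tool(moves=[{"tx": 40,"ty": -45,"tz": 0},{"tx": 73,"ty": -83,"tz": 20},{"tx": 73,"ty": -83,"tz": 75},{"tx": 73,"ty": -83,"tz": 125},{"tx": 73,"ty": -83,"tz": 131},{"tx": 73,"ty": -83,"tz": 131}])

```text
validation failed for argument at $.mo...
```

```bash
python3 - <<'E'
from h import *
st()
for th in np.radians([55,75,90,105,120,135,148,158]):
    r=68; y=115-r*np.cos(th); z=63+r*np.sin(th)
    if th<1.58: y=115-80*np.cos(th); z=63+80*np.sin(th)-18
    else: y-=2.5*np.sin(th); z-=2.5*np.cos(th)
    toc(0,y-15,z+17)
E
```

```text
t1.10 pos [ 503.2 -288.6  248.1] yaw(toolx) -4.4 F [ 0.4 -0.1  0.5] w 0.2 q [ 0.57  0.28 -0.15  1.71  0.04  1.16 -1.24]
move tx 73.3 ty -126.6 tz 120.5 turn -0.2
move tx 73.2 ty -151.8 tz 108.8 turn -0.2
move tx 73.1 ty -172.5 tz 106.0 turn -0.2
move tx 73.1 ty -187.6 tz 101.7 turn -0.2
move tx 73.0 ty -204.3 tz 107.9 turn -0.2
move tx 72.9 ty -218.8 tz 118.2 turn -0.2
move tx 72.9 ty -228.8 tz 129.9 turn -0.2
move tx 72.9 ty -234.6 tz 140.2 turn -0.2
```

Call:
servo_tool(moves=[{"tx": 40,"ty": -45,"tz": 0,"turn": 0},{"tx": 73,"ty": -83,"tz": 20,"turn": 0},{"tx": 73,"ty": -83,"tz": 75,"turn": 0},{"tx": 73,"ty": -83,"tz": 125,"turn": 0},{"tx": 73,"ty": -83,"tz": 131,"turn": 0},{"tx": 73,"ty": -83,"tz": 131,"turn": 0}])

```text
t: 1.85
position: [581.9, -213.5, 118.2]
eef_rot: [[0.997, -0.078, 0.001], [-0.078, -0.997, -0.0], [0.001, 0.0, -1.0]]
contact_force: [-0.2, 0.1, 0.5]
width: 0.0
gripper_force: 0.0
```

Call:
servo_tool(moves=[{"tx": 0,"ty": -22,"tz": 0,"turn": 0},{"tx": 0,"ty": -44,"tz": -10,"turn": 0},{"tx": 0,"ty": -57,"tz": -17,"turn": 0},{"tx": 0,"ty": -69,"tz": -22,"turn": 0},{"tx": 0,"ty": -81,"tz": -25,"turn": 0},{"tx": 0,"ty": -90,"tz": -26,"turn": 0},{"tx": 0,"ty": -98,"tz": -28,"turn": 0},{"tx": 0,"ty": -105,"tz": -29,"turn": 0}])

```text
t: 2.85
position: [589.3, -108.3, 146.1]
eef_rot: [[0.997, -0.078, -0.001], [-0.078, -0.997, -0.0], [-0.001, 0.0, -1.0]]
contact_force: [-0.7, -0.5, -1.0]
width: -0.1
gripper_force: 0.2
```

Call:
servo_tool(moves=[{"tx": 0,"ty": -9,"tz": 2,"turn": 0},{"tx": 0,"ty": -17,"tz": 6,"turn": 0},{"tx": 0,"ty": -24,"tz": 11,"turn": 0},{"tx": 0,"ty": -31,"tz": 16,"turn": 0},{"tx": 0,"ty": -36,"tz": 22,"turn": 0},{"tx": 0,"ty": -41,"tz": 28,"turn": 0},{"tx": 0,"ty": -45,"tz": 35,"turn": 0},{"tx": 0,"ty": -47,"tz": 39,"turn": 0}])

```text
t: 3.85
position: [592.9, -61.3, 106.7]
eef_rot: [[0.997, -0.077, -0.001], [-0.077, -0.997, 0.0], [-0.001, -0.0, -1.0]]
contact_force: [-0.1, -0.7, 0.6]
width: -0.3
gripper_force: 0.2
```

```bash
python3 - <<'E'
from h import *
st(); im=arm.get_image('top'); a=crop(im,270,170,480,320,3.8); cv2.imwrite('pics/t1.png',a)
E
```

```text
t3.85 pos [592.9 -61.3 106.7] yaw(toolx) -4.4 F [-0.1 -0.7  0.6] w -0.3 q [ 0.21  0.45 -0.23  1.8   0.12  0.9  -1.72]
```

View pics/t1.png

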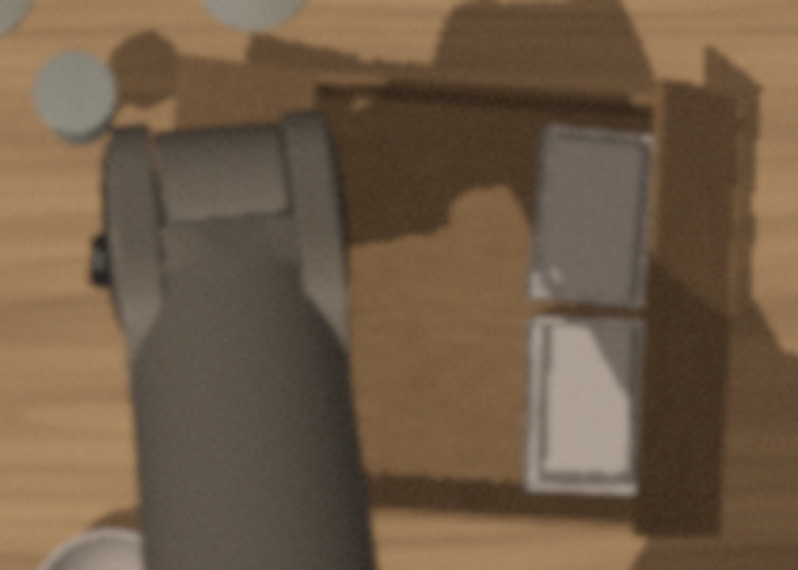

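Call:
servo_tool(moves=[{"tx": 0,"ty": 0,"tz": -40,"turn": 0},{"tx": 0,"ty": 45,"tz": -75,"turn": 0},{"tx": 0,"ty": 100,"tz": -75,"turn": 0},{"tx": 0,"ty": 155,"tz": -60,"turn": 0},{"tx": 0,"ty": 180,"tz": -25,"turn": 0},{"tx": 0,"ty": 185,"tz": -18,"turn": 0},{"tx": 0,"ty": 185,"tz": -18,"turn": 0}])

```text
t: 4.78
position: [579.0, -244.8, 125.2]
eef_rot: [[0.997, -0.076, -0.0], [-0.076, -0.997, 0.001], [-0.001, -0.001, -1.0]]
contact_force: [-0.3, 0.2, -0.3]
width: -0.2
gripper_force: 0.0
```

```bash
python3 - <<'E'
from h import *
st(); im=arm.get_image('top'); cv2.imwrite('pics/t2.png',crop(im,270,170,480,320,3.8))
for th in np.radians([60,75,90,105,120,135,148,158]):
    r=68; y=115-r*np.cos(th); z=63+r*np.sin(th)
    if th<1.58: y=115-80*np.cos(th); z=63+80*np.sin(th)-18
    else: y-=2.5*np.sin(th); z-=2.5*np.cos(th)
    toc(0,-(y-15),z+17)
E
```

```text
t4.78 pos [ 579.  -244.8  125.2] yaw(toolx) -4.4 F [-0.3  0.2 -0.3] w -0.2 q [ 0.46  0.48 -0.17  1.71  0.09  0.96 -1.39]
move tx 0.6 ty 37.7 tz -5.2 turn -0.1
move tx 0.6 ty 57.0 tz -13.2 turn -0.1
move tx 0.7 ty 77.7 tz -16.0 turn -0.1
move tx 0.7 ty 92.9 tz -20.3 turn -0.1
move tx 0.7 ty 109.6 tz -14.2 turn -0.1
move tx 0.7 ty 124.0 tz -3.9 turn -0.1
move tx 0.7 ty 134.1 tz 7.8 turn -0.1
move tx 0.7 ty 139.9 tz 18.1 turn -0.1
```

View pics/t2.png

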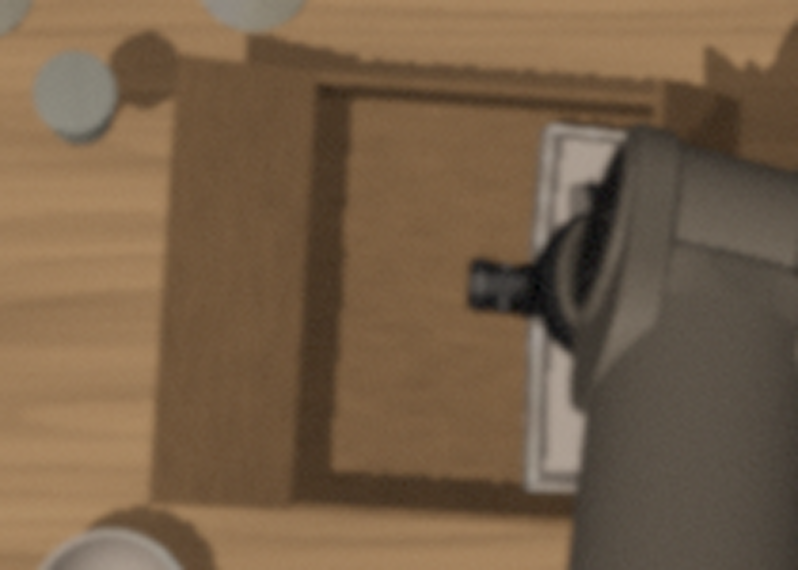

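Flap A is folded back: its panel spans crop x 155–315. Its half of the carton is empty, so there are only two dishes. Next is flap B.

Call:
servo_tool(moves=[{"tx": 0,"ty": 19,"tz": 0,"turn": 0},{"tx": 0,"ty": 38,"tz": -5,"turn": 0},{"tx": 0,"ty": 48,"tz": -9,"turn": 0},{"tx": 0,"ty": 57,"tz": -13,"turn": 0},{"tx": 0,"ty": 67,"tz": -15,"turn": 0},{"tx": 0,"ty": 77,"tz": -17,"turn": 0},{"tx": 0,"ty": 85,"tz": -19,"turn": 0},{"tx": 0,"ty": 92,"tz": -20,"turn": 0}])

```text
t: 5.82
position: [571.4, -338.4, 145.2]
eef_rot: [[0.997, -0.077, -0.001], [-0.077, -0.997, 0.0], [-0.001, 0.0, -1.0]]
contact_force: [-0.6, 0.1, -0.4]
width: -0.2
gripper_force: 0.3
```

Call:
servo_tool(moves=[{"tx": 0,"ty": 9,"tz": 2,"turn": 0},{"tx": 0,"ty": 17,"tz": 6,"turn": 0},{"tx": 0,"ty": 24,"tz": 11,"turn": 0},{"tx": 0,"ty": 31,"tz": 16,"turn": 0},{"tx": 0,"ty": 36,"tz": 22,"turn": 0},{"tx": 0,"ty": 41,"tz": 28,"turn": 0},{"tx": 0,"ty": 45,"tz": 35,"turn": 0},{"tx": 0,"ty": 48,"tz": 40,"turn": 0}])

```text
t: 6.82
position: [567.8, -385.8, 104.7]
eef_rot: [[0.997, -0.077, -0.0], [-0.077, -0.997, 0.0], [-0.0, -0.0, -1.0]]
contact_force: [0.2, -0.6, -0.5]
width: -0.2
gripper_force: 0.2
```

Call:
servo_tool(moves=[{"tx": 0,"ty": 0,"tz": -60,"turn": 0},{"tx": 0,"ty": -60,"tz": -85,"turn": 0},{"tx": 0,"ty": -120,"tz": -100,"turn": 0},{"tx": 0,"ty": -180,"tz": -100,"turn": 0},{"tx": 0,"ty": -180,"tz": -100,"turn": 0}], fingers=-1)

```text
t: 7.45
position: [583.4, -198.2, 205.8]
eef_rot: [[0.998, -0.066, 0.001], [-0.066, -0.998, 0.004], [0.001, -0.004, -1.0]]
contact_force: [-0.5, -0.2, 0.5]
width: 84.9
gripper_force: 0.0
```

```bash
python3 - <<'E'
from h import *
st(); im=arm.get_image('top'); cv2.imwrite('pics/t3.png',crop(im,290,170,500,320,3.8))
cv2.imwrite('pics/w3.png',arm.get_image('wrist')); print(arm.calibration('wrist'))
E
```

```text
t7.45 pos [ 583.4 -198.2  205.8] yaw(toolx) -3.8 F [-0.5 -0.2  0.5] w 84.9 q [ 0.41  0.38 -0.2   1.67  0.08  1.11 -1.44]
{'vertical_fov': 70.01619468774363, 'cx': 317.62923666953156, 'cy': 237.03049263209886, 'dist': array([-0.03338312,  0.        ,  0.        ,  0.        ,  0.        ]), 'rvec': array([-1.98443522,  2.14189471,  0.32198018]), 'tvec': array([-161.0780781 ,  542.99229516,  514.63426277])}
```

View pics/t3.png

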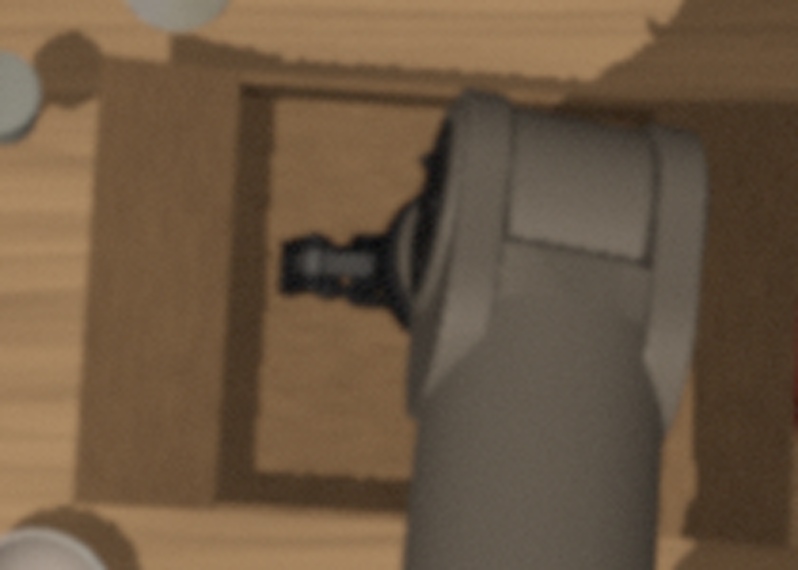

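Flap A is back at the left, and flap B's panel is now out at the right (crop x about 690–790). The arm hides the dishes, so I'll check the wrist view.

View pics/w3.png

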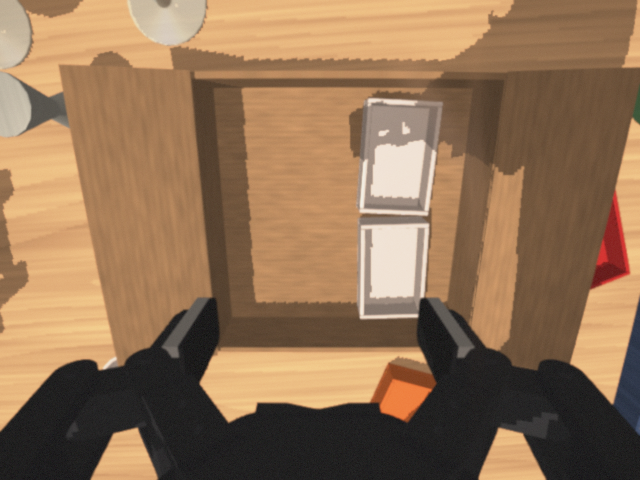

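The wrist view shows both flaps fully back and two dishes. The upper one has corners (367,98), (442,101), (429,215) and (359,212). The lower one has (360,222), (428,221), (425,317) and (359,318).

```bash
cat >> h.py <<'E'
def rect(n,pp,z,c=None):
    "corners in order UL,UR,LR,LL (picture); long side along world x"
    d=np.array([w(n,*p,z,c) for p in pp]); m=d.mean(0); v=(d[0]+d[1]-d[2]-d[3])/2; u=(d[0]+d[3]-d[1]-d[2])/2
    yaw=np.degrees(np.arctan2(v[1],v[0])); print('centre',np.round(m,1),'long',round(np.linalg.norm(v),1),'short',round(np.linalg.norm(u),1),'yaw',round(yaw,1)); return m,yaw
E
python3 - <<'E'
from h import *
st()
m,y=rect('wrist',[(367,98),(442,101),(429,215),(359,212)],33)
m2,y2=rect('wrist',[(360,222),(428,221),(425,317),(359,318)],33)
to(m[0],m[1],110,y);to(m2[0],m2[1],110,y2)
E
```

```text
t7.55 pos [ 581.9 -205.7  205.3] yaw(toolx) -4.3 F [-1.  -0.7 -0.7] w 85.7 q [ 0.42  0.38 -0.19  1.67  0.08  1.11 -1.44]
centre [ 628.9 -279.5   33. ] long 95.7 short 62.5 yaw -5.9
centre [ 524.9 -273.    33. ] long 98.0 short 63.4 yaw -1.7
move tx 52.4 ty 70.0 tz 95.3 turn 1.6
move tx -51.8 ty 71.3 tz 95.4 turn -2.6
```

Call:
servo_tool(moves=[{"tx": 26,"ty": 32,"tz": 20,"turn": 0},{"tx": 52.5,"ty": 65,"tz": 60,"turn": 0},{"tx": 52.5,"ty": 65,"tz": 110,"turn": 0},{"tx": 52.5,"ty": 65,"tz": 130,"turn": 0},{"tx": 52.5,"ty": 65,"tz": 130,"turn": 0}])

```text
t: 8.18
position: [627.8, -275.4, 73.8]
eef_rot: [[0.997, -0.078, -0.003], [-0.078, -0.997, 0.001], [-0.003, -0.001, -1.0]]
contact_force: [0.1, -0.1, 0.1]
width: 85.2
gripper_force: 0.0
```

```bash
python3 - <<'E'
from h import *
st(); to(629.5,-274.2,25,-4.2); cv2.imwrite('pics/w4.png',arm.get_image('wrist'))
E
```

```text
t8.18 pos [ 627.8 -275.4   73.8] yaw(toolx) -4.5 F [ 0.1 -0.1  0.1] w 85.2 q [ 0.46  0.62 -0.16  1.59  0.11  0.94 -1.38]
move tx 1.8 ty -1.3 tz 48.8 turn -0.3
```

View pics/w4.png

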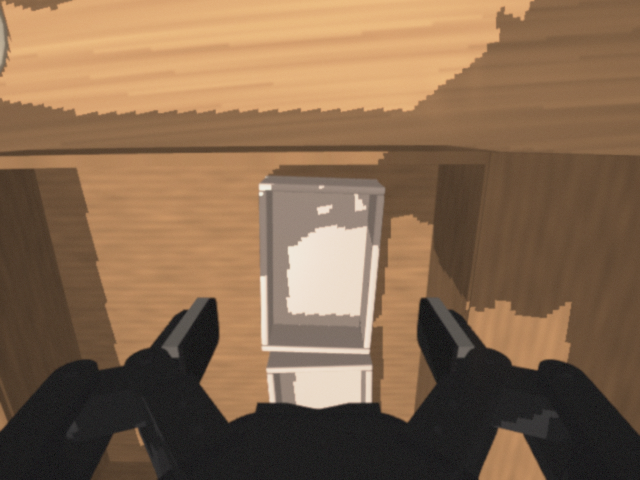

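The dish is centred between the jaws, with corners (260,184), (385,186), (371,352) and (262,350). I'll check its x before going down.

```bash
python3 - <<'E'
from h import *
st()
m,y=rect('wrist',[(259,183),(385,185),(371,353),(262,351)],33); to(m[0],m[1],25,y)
E
```

```text
t8.22 pos [ 629.4 -275.5   75.9] yaw(toolx) -4.4 F [-0.4 -0.2 -0.1] w 85.1 q [ 0.46  0.62 -0.16  1.59  0.11  0.94 -1.38]
centre [ 630.7 -276.5   33. ] long 97.3 short 62.8 yaw -6.2
move tx 1.4 ty 0.9 tz 50.9 turn 1.7
```

Call:
servo_tool(moves=[{"tx": 1,"ty": 1,"tz": 30,"turn": 1.5},{"tx": 1,"ty": 1,"tz": 50,"turn": 1.5},{"tx": 1,"ty": 1,"tz": 51,"turn": 1.5},{"tx": 1,"ty": 1,"tz": 51,"turn": 1.5}])

```text
t: 8.72
position: [631.5, -276.6, 26.1]
eef_rot: [[0.995, -0.103, 0.003], [-0.103, -0.995, -0.001], [0.003, 0.001, -1.0]]
contact_force: [-0.1, 0.5, 4.0]
width: 85.4
gripper_force: 1.8
```

Call:
servo_tool(moves=[{"tx": 0,"ty": 0,"tz": 0,"turn": 0},{"tx": 0,"ty": 0,"tz": 0,"turn": 0},{"tx": 0,"ty": 0,"tz": 0,"turn": 0},{"tx": 0,"ty": 0,"tz": 0,"turn": 0},{"tx": 0,"ty": 0,"tz": 0,"turn": 0},{"tx": 0,"ty": 0,"tz": 0,"turn": 0}], fingers=1, force=40)

```text
t: 9.48
position: [631.6, -276.7, 26.4]
eef_rot: [[0.995, -0.103, 0.003], [-0.103, -0.995, -0.001], [0.004, 0.001, -1.0]]
contact_force: [0.5, 0.1, 7.4]
width: 61.4
gripper_force: 44.7
```

Call:
servo_tool(moves=[{"tx": 0,"ty": 0,"tz": -15,"turn": 0},{"tx": 0,"ty": 0,"tz": -50,"turn": 0},{"tx": 0,"ty": 0,"tz": -105,"turn": 0},{"tx": 0,"ty": 0,"tz": -165,"turn": 0},{"tx": 0,"ty": 0,"tz": -215,"turn": 0},{"tx": 0,"ty": 0,"tz": -215,"turn": 0}])

```text
t: 10.22
position: [632.5, -276.9, 245.5]
eef_rot: [[0.995, -0.103, 0.009], [-0.103, -0.995, -0.004], [0.01, 0.003, -1.0]]
contact_force: [0.3, -0.4, -1.6]
width: 61.2
gripper_force: 44.1
```

```bash
python3 - <<'E'
from h import *
st(); toc(0,0,240,D); cv2.imwrite('pics/w5.png',arm.get_image('wrist'))
E
```

```text
t10.22 pos [ 632.5 -276.9  245.5] yaw(toolx) -5.9 F [ 0.3 -0.4 -1.6] w 61.2 q [ 0.46  0.47 -0.16  1.44  0.08  1.23 -1.38]
move tx -136.1 ty -482.9 tz 2.9 turn 2.8
```

Call:
servo_tool(moves=[{"tx": -12,"ty": -40,"tz": 0,"turn": 0},{"tx": -26,"ty": -95,"tz": 0,"turn": 0},{"tx": -42,"ty": -150,"tz": 0,"turn": 0},{"tx": -58,"ty": -205,"tz": 0,"turn": 0},{"tx": -75,"ty": -260,"tz": 0,"turn": 1},{"tx": -90,"ty": -315,"tz": 0,"turn": 2},{"tx": -105,"ty": -370,"tz": 0,"turn": 3},{"tx": -120,"ty": -425,"tz": 0,"turn": 3}])

```text
t: 11.28
position: [552.5, 160.0, 237.0]
eef_rot: [[0.988, -0.155, -0.004], [-0.155, -0.988, -0.002], [-0.004, 0.002, -1.0]]
contact_force: [0.9, 0.1, -2.2]
width: 61.3
gripper_force: 44.1
```

Call:
servo_tool(moves=[{"tx": -10,"ty": -35,"tz": 0,"turn": 0},{"tx": -16,"ty": -55,"tz": 0,"turn": 0},{"tx": -16,"ty": -58,"tz": 0,"turn": 0},{"tx": -16,"ty": -58,"tz": 0,"turn": 0}])

```text
t: 11.78
position: [547.5, 217.2, 237.9]
eef_rot: [[0.988, -0.156, -0.002], [-0.156, -0.988, -0.002], [-0.002, 0.002, -1.0]]
contact_force: [-0.2, -0.6, -1.8]
width: 61.3
gripper_force: 44.1
```

```bash
python3 - <<'E'
from h import *
st(); toc(0,0,240,D); im=arm.get_image('wrist'); im2=arm.get_image('top')
st()
cv2.imwrite('pics/w6.png',im)
E
```

```text
t11.78 pos [547.5 217.2 237.9] yaw(toolx) -9.0 F [-0.2 -0.6 -1.8] w 61.3 q [-0.16  0.32 -0.37  1.69  0.12  1.16 -2.29]
move tx -0.5 ty -0.2 tz -2.1 turn -0.3
t11.88 pos [548.1 216.7 238.5] yaw(toolx) -9.1 F [-0.3  0.4 -1.2] w 61.0 q [-0.15  0.32 -0.37  1.69  0.12  1.16 -2.29]
```

View pics/w6.png

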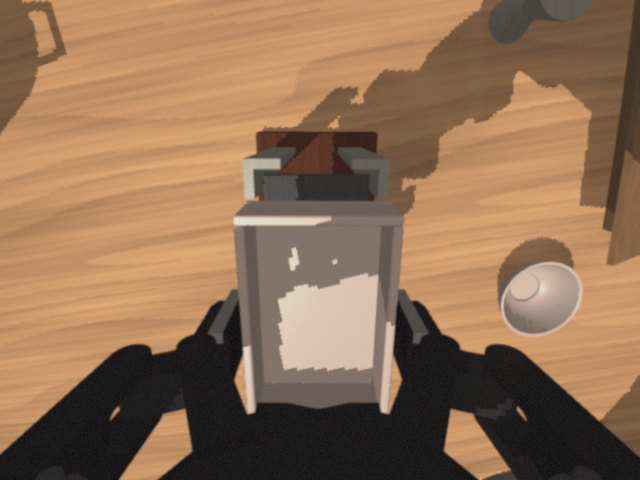

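The wrist view shows the dish held, with rim corners at (235,215), (404,213), (392,412) and (246,412). The far posts have their outer corners at (244,159) and (388,158). I'll compare the two.

```bash
python3 - <<'E'
from h import *
s=st()
p=[w('wrist',244,159,160),w('wrist',388,158,160)]
z=s['position'][2]+6.6
print('posts',np.round(p,1)); q=np.array(p); print(np.linalg.norm(q[0]-q[1]))
exp=frame(*D,[[60.5,43,160],[60.5,-43,160]]); print('expected',np.round(exp,1))
d=[w('wrist',235,203,z),w('wrist',404,202,z)]; print('dish far corners?',np.round(d,1)); d=np.array(d); print(np.linalg.norm(d[0]-d[1]))
y=np.radians(-9.1);n=np.array([np.cos(y),np.sin(y)]);print('dish centre',d.mean(0)[:2]-48*n,'post centre',q.mean(0)[:2]-60.5*n)
E
```

```text
t11.88 pos [548.1 216.7 238.5] yaw(toolx) -9.1 F [-0.3  0.4 -1.2] w 61.0 q [-0.15  0.32 -0.37  1.69  0.12  1.16 -2.29]
posts [[613.5 249.6 160. ]
 [600.7 166.2 160. ]]
84.43847399877671
expected [[613.3 250.9 160. ]
 [600.3 165.8 160. ]]
dish far corners? [[602.6 237.6 245.1]
 [593.4 178.2 245.1]]
60.11440796819289
dish centre [550.57427345 215.50804194] post centre [547.34182568 217.48712852]
```

Call:
servo_tool(moves=[{"tx": -2.5,"ty": 0,"tz": 20,"turn": -0.4},{"tx": -2.5,"ty": 0,"tz": 40,"turn": -0.4},{"tx": -2.5,"ty": 0,"tz": 50,"turn": -0.4},{"tx": -2.5,"ty": 0,"tz": 56,"turn": -0.4},{"tx": -2.5,"ty": 0,"tz": 62,"turn": -0.4},{"tx": -2.5,"ty": 0,"tz": 67,"turn": -0.4},{"tx": -2.5,"ty": 0,"tz": 72,"turn": -0.4}])

```text
t: 12.75
position: [545.6, 219.3, 167.9]
eef_rot: [[0.989, -0.148, 0.001], [-0.148, -0.989, -0.0], [0.001, 0.0, -1.0]]
contact_force: [-2.3, -0.8, 4.3]
width: 61.0
gripper_force: 44.6
```

Call:
servo_tool(moves=[{"tx": 0,"ty": 0,"tz": 4,"turn": 0},{"tx": 0,"ty": 0,"tz": 8,"turn": 0},{"tx": 0,"ty": 0,"tz": 11,"turn": 0},{"tx": 0,"ty": 0,"tz": 12,"turn": 0},{"tx": 0,"ty": 0,"tz": 12,"turn": 0}])

```text
t: 13.38
position: [545.6, 219.2, 155.3]
eef_rot: [[0.989, -0.148, 0.001], [-0.148, -0.989, 0.0], [0.001, -0.0, -1.0]]
contact_force: [-0.9, 0.2, 2.4]
width: 61.0
gripper_force: 44.7
```

```bash
python3 - <<'E'
from h import *
s=st(); im=arm.get_image('wrist'); sc=arm.get_image('scene')
a=crop(im,180,100,460,440,1.5); b=crop(sc,390,150,490,270,4.2)
W=np.zeros((510,800,3),np.uint8); W[:510,:420]=a[:510]; b=b[:510,:380]; W[:b.shape[0],420:420+b.shape[1]]=b
cv2.imwrite('pics/m7.png',W)
E
```

```text
t13.38 pos [545.6 219.2 155.3] yaw(toolx) -8.5 F [-0.9  0.2  2.4] w 61.0 q [-0.17  0.39 -0.36  1.78  0.16  1.   -2.31]
```

View pics/m7.png

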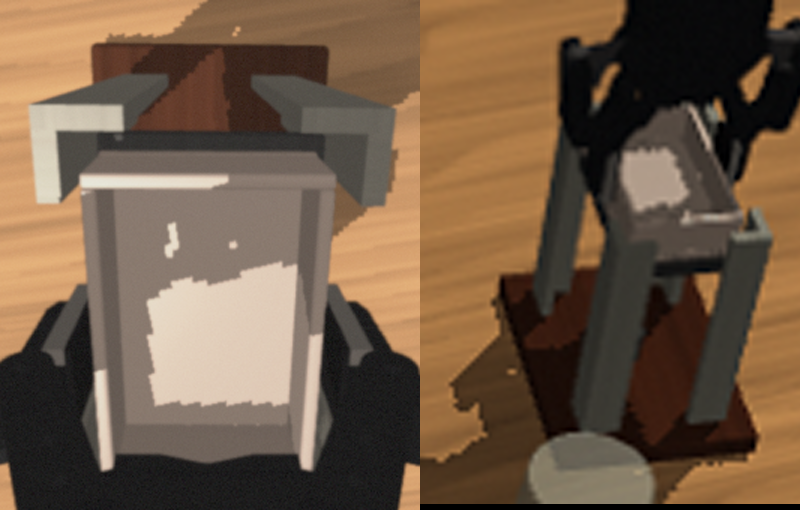

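The dish sits between the posts on the platform, level, with its rim just above the tops. I'll release it and go back.

Call:
servo_tool(moves=[{"tx": 0,"ty": 0,"tz": 0,"turn": 0},{"tx": 0,"ty": 0,"tz": 0,"turn": 0},{"tx": 0,"ty": 0,"tz": 0,"turn": 0},{"tx": 0,"ty": 0,"tz": -10,"turn": 0},{"tx": 0,"ty": 0,"tz": -40,"turn": 0},{"tx": 0,"ty": 0,"tz": -85,"turn": 0},{"tx": 0,"ty": 0,"tz": -85,"turn": 0}], fingers=-1)

```text
t: 14.35
position: [547.8, 220.6, 245.3]
eef_rot: [[0.989, -0.148, 0.009], [-0.148, -0.989, 0.004], [0.008, -0.005, -1.0]]
contact_force: [0.2, -1.1, -0.0]
width: 85.1
gripper_force: 0.0
```

```bash
python3 - <<'E'
from h import *
s=st(); to(500,-258,215,-4.2)
E
```

```text
t14.35 pos [547.8 220.6 245.3] yaw(toolx) -8.5 F [ 0.2 -1.1 -0. ] w 85.1 q [-0.16  0.31 -0.37  1.69  0.12  1.16 -2.28]
move tx 23.6 ty 480.6 tz 28.1 turn -4.3
```

Call:
servo_tool(moves=[{"tx": 4,"ty": 50,"tz": 0,"turn": 0},{"tx": 7,"ty": 110,"tz": 0,"turn": 0},{"tx": 10,"ty": 170,"tz": 0,"turn": 0},{"tx": 13,"ty": 230,"tz": 0,"turn": -1},{"tx": 16,"ty": 290,"tz": 0,"turn": -2},{"tx": 19,"ty": 350,"tz": 0,"turn": -3},{"tx": 22,"ty": 410,"tz": 0,"turn": -4},{"tx": 23,"ty": 465,"tz": 10,"turn": -4}])

```text
t: 15.35
position: [499.0, -246.5, 230.9]
eef_rot: [[0.997, -0.079, 0.002], [-0.079, -0.997, -0.001], [0.002, 0.001, -1.0]]
contact_force: [1.1, 0.6, -0.2]
width: 85.6
gripper_force: 0.0
```

Call:
servo_tool(moves=[{"tx": 0,"ty": 15,"tz": 10,"turn": 0},{"tx": 0,"ty": 15,"tz": 20,"turn": 0},{"tx": 0,"ty": 15,"tz": 20,"turn": 0},{"tx": 0,"ty": 15,"tz": 20,"turn": 0}])

```text
t: 15.85
position: [498.8, -257.0, 210.6]
eef_rot: [[0.997, -0.076, 0.001], [-0.076, -0.997, 0.0], [0.001, -0.001, -1.0]]
contact_force: [0.2, 0.2, 0.4]
width: 85.7
gripper_force: 0.0
```

```bash
python3 - <<'E'
from h import *
s=st(); cv2.imwrite('pics/w8.png',arm.get_image('wrist')); st()
E
```

```text
t15.85 pos [ 498.8 -257.   210.6] yaw(toolx) -4.3 F [0.2 0.2 0.4] w 85.7 q [ 0.48  0.27 -0.1   1.8   0.03  1.07 -1.27]
t15.90 pos [ 498.8 -257.4  210.8] yaw(toolx) -4.4 F [-0.2  0.7  0.5] w 85.4 q [ 0.48  0.27 -0.1   1.8   0.03  1.07 -1.27]
```

View pics/w8.png

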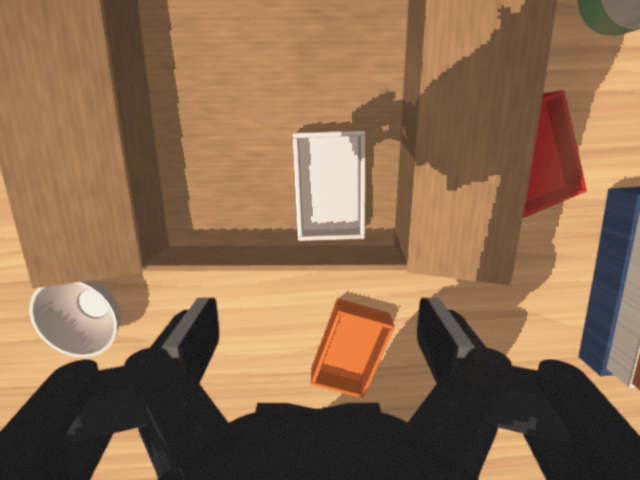

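The dish's corners are (293,132), (365,131), (365,239) and (298,241). The orange and red look-alikes are outside the carton.

```bash
python3 - <<'E'
from h import *
m,y=rect('wrist',[(293,132),(365,130),(365,239),(298,242)],33); to(m[0],m[1],29,y)
E
```

```text
centre [ 524.5 -270.8   33. ] long 97.9 short 61.9 yaw -2.5
move tx 26.4 ty 11.5 tz 181.8 turn -1.8
```

Call:
servo_tool(moves=[{"tx": 26.5,"ty": 11,"tz": 40,"turn": -1.8},{"tx": 26.5,"ty": 11,"tz": 95,"turn": -1.8},{"tx": 26.5,"ty": 11,"tz": 140,"turn": -1.8},{"tx": 26.5,"ty": 11,"tz": 170,"turn": -1.8},{"tx": 26.5,"ty": 11,"tz": 182,"turn": -1.8},{"tx": 26.5,"ty": 11,"tz": 182,"turn": -1.8}])

```text
t: 16.65
position: [524.4, -271.7, 29.0]
eef_rot: [[0.999, -0.047, 0.001], [-0.047, -0.999, -0.0], [0.001, 0.0, -1.0]]
contact_force: [0.3, -0.2, 0.9]
width: 85.6
gripper_force: 0.0
```

Call:
servo_tool(moves=[{"tx": 0,"ty": 0,"tz": 0,"turn": 0},{"tx": 0,"ty": 0,"tz": 0,"turn": 0},{"tx": 0,"ty": 0,"tz": 0,"turn": 0},{"tx": 0,"ty": 0,"tz": 0,"turn": 0},{"tx": 0,"ty": 0,"tz": 0,"turn": 0},{"tx": 0,"ty": 0,"tz": 0,"turn": 0}], fingers=1, force=40)

```text
t: 17.4
position: [524.7, -272.3, 29.7]
eef_rot: [[0.999, -0.047, 0.002], [-0.047, -0.999, -0.001], [0.003, 0.001, -1.0]]
contact_force: [-0.2, 1.1, 6.2]
width: 60.8
gripper_force: 45.5
```

Call:
servo_tool(moves=[{"tx": 0,"ty": 0,"tz": -15,"turn": 0},{"tx": 0,"ty": 0,"tz": -50,"turn": 0},{"tx": 0,"ty": 0,"tz": -105,"turn": 0},{"tx": 0,"ty": 0,"tz": -165,"turn": 0},{"tx": 0,"ty": 0,"tz": -217,"turn": 0},{"tx": 0,"ty": 0,"tz": -217,"turn": 0}])

```text
t: 18.15
position: [525.9, -273.5, 251.2]
eef_rot: [[0.999, -0.048, 0.01], [-0.048, -0.999, -0.005], [0.01, 0.004, -1.0]]
contact_force: [-0.3, -0.1, -2.1]
width: 61.2
gripper_force: 44.7
```

```bash
python3 - <<'E'
from h import *
st(); toc(0,0,245,D)
E
```

```text
t18.15 pos [ 525.9 -273.5  251.2] yaw(toolx) -2.8 F [-0.3 -0.1 -2.1] w 61.2 q [ 0.49  0.29 -0.1   1.68  0.03  1.16 -1.24]
move tx -2.6 ty -491.5 tz 4.0 turn 5.9
```

Call:
servo_tool(moves=[{"tx": 0,"ty": -40,"tz": 0,"turn": 0},{"tx": 0,"ty": -95,"tz": 0,"turn": 0},{"tx": 0,"ty": -155,"tz": 0,"turn": 0},{"tx": -1,"ty": -215,"tz": 0,"turn": 1},{"tx": -1,"ty": -275,"tz": 0,"turn": 3},{"tx": -2,"ty": -335,"tz": 0,"turn": 5},{"tx": -2,"ty": -395,"tz": 0,"turn": 6},{"tx": -3,"ty": -450,"tz": 0,"turn": 6}])

```text
t: 19.15
position: [540.8, 179.1, 244.0]
eef_rot: [[0.988, -0.151, -0.002], [-0.151, -0.988, -0.001], [-0.002, 0.001, -1.0]]
contact_force: [0.9, -0.4, -0.3]
width: 61.5
gripper_force: 44.6
```

Call:
servo_tool(moves=[{"tx": 0,"ty": -20,"tz": 0,"turn": 0},{"tx": 4,"ty": -41,"tz": 0,"turn": 0},{"tx": 4,"ty": -41,"tz": 0,"turn": 0},{"tx": 4,"ty": -41,"tz": 0,"turn": 0}])

```text
t: 19.65
position: [552.5, 215.2, 244.9]
eef_rot: [[0.988, -0.154, -0.001], [-0.154, -0.988, -0.002], [-0.0, 0.002, -1.0]]
contact_force: [0.1, 0.1, -1.7]
width: 61.2
gripper_force: 44.6
```

```bash
python3 - <<'E'
from h import *
s=st(); toc(0,0,245,D); cv2.imwrite('pics/w9.png',arm.get_image('wrist'))
E
```

```text
t19.65 pos [552.5 215.2 244.9] yaw(toolx) -8.9 F [ 0.1  0.1 -1.7] w 61.2 q [-0.15  0.32 -0.37  1.67  0.12  1.18 -2.28]
move tx -5.8 ty -1.4 tz -0.1 turn -0.2
```

View pics/w9.png

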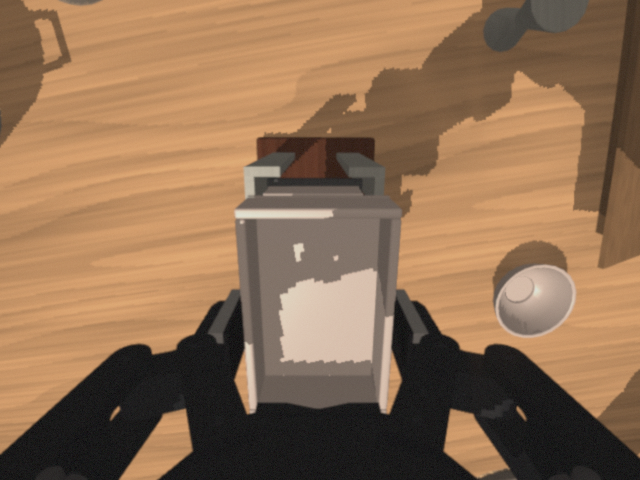

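```bash
python3 - <<'E'
from h import *
s=st(); z=s['position'][2]+3.5
y=np.radians(-8.9);n=np.array([np.cos(y),np.sin(y)])
d=np.array([w('wrist',236,211,z),w('wrist',401,210,z)]); print(np.linalg.norm(d[0]-d[1]),'dish centre by rim',d.mean(0)[:2]-48*n)
d=np.array([w('wrist',239,197,z-28),w('wrist',392,197,z-28)]); print(np.linalg.norm(d[0]-d[1]),'by base',d.mean(0)[:2]-48*n)
q=np.array([w('wrist',245,167,160),w('wrist',384,166,160)]); print('post',q.mean(0)[:2]-60.5*n,np.linalg.norm(q[0]-q[1]))
r=np.array([w('wrist',262,194,160),w('wrist',364,194,160)]); print('dish1 rim?',r.mean(0)[:2]-48*n,np.linalg.norm(r[0]-r[1]))
E
```

```text
t19.70 pos [552.5 215.1 245. ] yaw(toolx) -8.9 F [-0.3 -0.1 -2.6] w 61.1 q [-0.15  0.32 -0.37  1.67  0.12  1.18 -2.28]
60.630378247609784 dish centre by rim [551.48524801 214.8584201 ]
68.21114647571511 by base [551.50420803 216.07282829]
post [546.77138334 217.66725675] 84.6203978298481
dish1 rim? [542.57069019 219.31685062] 63.4837936502655
```

Call:
servo_tool(moves=[{"tx": -6,"ty": -2,"tz": 15,"turn": 0},{"tx": -6,"ty": -2,"tz": 35,"turn": 0},{"tx": -6,"ty": -2,"tz": 48,"turn": 0},{"tx": -6,"ty": -2,"tz": 56,"turn": 0},{"tx": -6,"ty": -2,"tz": 62,"turn": 0},{"tx": -6,"ty": -2,"tz": 67,"turn": 0},{"tx": -6,"ty": -2,"tz": 72,"turn": 0}])

```text
t: 20.58
position: [546.7, 220.2, 173.7]
eef_rot: [[0.988, -0.152, 0.001], [-0.152, -0.988, -0.0], [0.001, 0.0, -1.0]]
contact_force: [-2.5, -1.4, 3.6]
width: 61.3
gripper_force: 45.2
```

Call:
servo_tool(moves=[{"tx": 0,"ty": 0,"tz": 4,"turn": 0},{"tx": 0,"ty": 0,"tz": 8,"turn": 0},{"tx": 0,"ty": 0,"tz": 11,"turn": 0},{"tx": 0,"ty": 0,"tz": 12,"turn": 0},{"tx": 0,"ty": 0,"tz": 12,"turn": 0}])

```text
t: 21.2
position: [546.6, 220.2, 161.1]
eef_rot: [[0.988, -0.152, 0.0], [-0.152, -0.988, -0.0], [0.0, 0.0, -1.0]]
contact_force: [-1.6, -0.7, 3.1]
width: 61.1
gripper_force: 45.1
```

Call:
servo_tool(moves=[{"tx": 0,"ty": 0,"tz": 0,"turn": 0},{"tx": 0,"ty": 0,"tz": 0,"turn": 0},{"tx": 0,"ty": 0,"tz": 0,"turn": 0},{"tx": 0,"ty": 0,"tz": -10,"turn": 0},{"tx": 0,"ty": 0,"tz": -50,"turn": 0},{"tx": 0,"ty": 0,"tz": -75,"turn": 0},{"tx": 0,"ty": 0,"tz": -75,"turn": 0},{"tx": 0,"ty": 0,"tz": -75,"turn": 0}], fingers=-1)

```text
t: 22.2
position: [546.1, 220.0, 235.7]
eef_rot: [[0.988, -0.152, -0.001], [-0.152, -0.988, -0.001], [-0.001, 0.001, -1.0]]
contact_force: [-0.6, 0.1, -0.5]
width: 85.7
gripper_force: 0.0
```

```bash
python3 - <<'E'
from h import *
s=st(); im=arm.get_image('wrist'); sc=arm.get_image('scene')
print(arm.calibration('wrist'))
a=crop(im,180,100,460,440,1.5); b=crop(sc,390,150,490,270,4.2)
W=np.zeros((510,800,3),np.uint8); W[:510,:420]=a[:510]; b=b[:510,:380]; W[:b.shape[0],420:420+b.shape[1]]=b
cv2.imwrite('pics/m10.png',W)
E
```

```text
t22.20 pos [546.1 220.  235.7] yaw(toolx) -8.7 F [-0.6  0.1 -0.5] w 85.7 q [-0.16  0.32 -0.37  1.69  0.12  1.15 -2.29]
{'vertical_fov': 70.01619468774363, 'cx': 317.62923666953156, 'cy': 237.03049263209886, 'dist': array([-0.03338312,  0.        ,  0.        ,  0.        ,  0.        ]), 'rvec': array([-1.90388301,  2.22104298,  0.33545996]), 'tvec': array([300.0838788 , 447.3370626 , 517.89401961])}
```

View pics/m10.png

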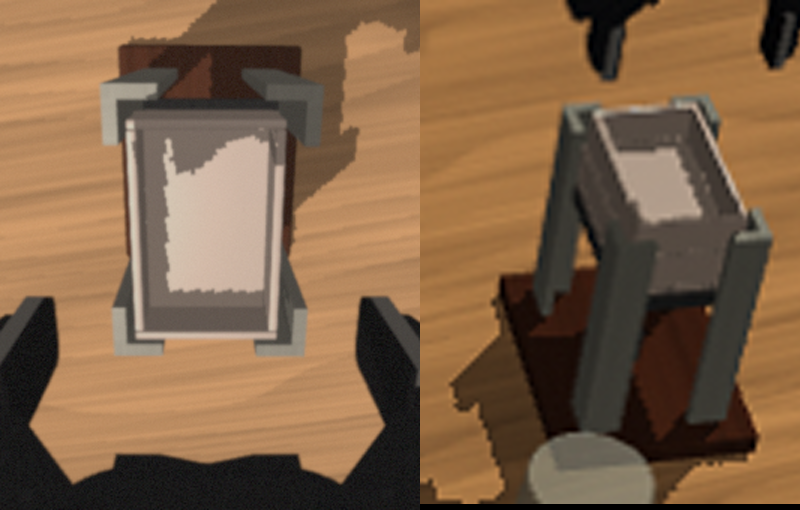

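Both dishes are stacked squarely, with the rim about 4 mm above the post tops. I'll press on the dish floor with the fingers shut until the tips reach z = 136, i.e. TCP 153.

Call:
servo_tool(moves=[{"tx": 0,"ty": 1,"tz": 0,"turn": 0},{"tx": 0,"ty": 1,"tz": 0,"turn": 0},{"tx": 0,"ty": 1,"tz": 20,"turn": 0},{"tx": 0,"ty": 1,"tz": 50,"turn": 0},{"tx": 0,"ty": 1,"tz": 70,"turn": 0},{"tx": 0,"ty": 1,"tz": 76,"turn": 0},{"tx": 0,"ty": 1,"tz": 79,"turn": 0},{"tx": 0,"ty": 1,"tz": 80,"turn": 0}], fingers=1)

```text
t: 23.3
position: [546.6, 219.5, 157.3]
eef_rot: [[0.988, -0.152, 0.001], [-0.152, -0.988, 0.0], [0.001, -0.0, -1.0]]
contact_force: [-1.9, -0.8, 4.4]
width: 0.1
gripper_force: 2.1
```

Call:
servo_tool(moves=[{"tx": 0,"ty": 0,"tz": 0,"turn": 0},{"tx": 0,"ty": 0,"tz": 0,"turn": 0},{"tx": 0,"ty": 0,"tz": 0,"turn": 0},{"tx": 0,"ty": 0,"tz": 0,"turn": 0}])

```text
t: 23.8
position: [546.7, 219.5, 156.7]
eef_rot: [[0.988, -0.152, 0.001], [-0.152, -0.988, 0.0], [0.001, -0.001, -1.0]]
contact_force: [-0.9, -0.4, 3.3]
width: 0.4
gripper_force: 2.1
```

```bash
python3 - <<'E'
from h import *
print(np.mean([(arm.get_image('wrist') is None) or arm.read_state()['position'][2] for _ in range(4)])); s=st()
E
```

```text
156.52377292954486
t24.00 pos [546.7 219.5 156.5] yaw(toolx) -8.7 F [-1.1 -0.3  4.6] w -0.2 q [-0.17  0.39 -0.36  1.78  0.16  1.   -2.32]
```

Call:
servo_tool(moves=[{"tx": 0,"ty": 0,"tz": 1.5,"turn": 0},{"tx": 0,"ty": 0,"tz": 3,"turn": 0},{"tx": 0,"ty": 0,"tz": 3.5,"turn": 0},{"tx": 0,"ty": 0,"tz": 3.5,"turn": 0},{"tx": 0,"ty": 0,"tz": 3.5,"turn": 0},{"tx": 0,"ty": 0,"tz": 3.5,"turn": 0}])

```text
t: 24.75
position: [546.6, 219.5, 152.7]
eef_rot: [[0.988, -0.152, 0.001], [-0.152, -0.988, 0.0], [0.001, -0.0, -1.0]]
contact_force: [1.3, 0.9, 2.2]
width: 0.0
gripper_force: 1.2
```

```bash
python3 - <<'E'
from h import *
print(np.mean([(arm.get_image('wrist') is None) or arm.read_state()['position'][2] for _ in range(4)])); s=st()
E
```

```text
152.7315020493433
t24.95 pos [546.4 219.4 152.7] yaw(toolx) -8.7 F [2.8 1.1 2.8] w -0.2 q [-0.17  0.4  -0.36  1.78  0.16  0.99 -2.32]
```

Call:
servo_tool(moves=[{"tx": 0,"ty": 0,"tz": -30,"turn": 0},{"tx": 0,"ty": 0,"tz": -70,"turn": 0},{"tx": 0,"ty": 0,"tz": -85,"turn": 0},{"tx": 10,"ty": 50,"tz": -85,"turn": 0},{"tx": 20,"ty": 100,"tz": -85,"turn": -2},{"tx": 25,"ty": 140,"tz": -85,"turn": -4.5},{"tx": 25,"ty": 140,"tz": -85,"turn": -4.5}])

```text
t: 25.82
position: [548.6, 71.9, 236.1]
eef_rot: [[0.997, -0.081, -0.004], [-0.081, -0.997, -0.003], [-0.004, 0.003, -1.0]]
contact_force: [0.3, 1.1, -0.6]
width: -0.3
gripper_force: 0.0
```

```bash
python3 - <<'E'
from h import *
st(); sc=arm.get_image('scene'); cv2.imwrite('pics/s11.png',sc)
toc(0,232,85)
for th in np.radians([155,140,125,110,95,85,70,55,40,25,10,0]):
    r=68; y=115-r*np.cos(th); z=63+r*np.sin(th)
    if th>1.5: y=115-80*np.cos(th); z=63+80*np.sin(th)-25; y+=2
    else: y+=2.5*np.sin(th); z+=2.5*np.cos(th)
    print(round(np.degrees(th)),'yc',round(y+15,1),'tcp z',round(z+17,1))
E
```

```text
t25.82 pos [548.6  71.9 236.1] yaw(toolx) -4.7 F [ 0.3  1.1 -0.6] w -0.3 q [ 0.06  0.25 -0.32  1.78  0.09  1.13 -1.94]
move tx 55.7 ty 61.4 tz 151.3 turn -0.3
155 yc 204.5 tcp z 88.8
140 yc 193.3 tcp z 106.4
125 yc 177.9 tcp z 120.5
110 yc 159.4 tcp z 130.2
95 yc 139.0 tcp z 134.7
85 yc 126.6 tcp z 148.0
70 yc 109.1 tcp z 144.8
55 yc 93.0 tcp z 137.1
40 yc 79.5 tcp z 125.6
25 yc 69.4 tcp z 111.0
10 yc 63.5 tcp z 94.3
0 yc 62.0 tcp z 82.5
```

Call:
servo_tool(moves=[{"tx": 50,"ty": 35,"tz": 0,"turn": 0},{"tx": 56,"ty": 61,"tz": 40,"turn": 0},{"tx": 56,"ty": 61,"tz": 95,"turn": 0},{"tx": 56,"ty": 61,"tz": 145,"turn": 0},{"tx": 56,"ty": 61,"tz": 151,"turn": 0},{"tx": 56,"ty": 61,"tz": 151,"turn": 0}])

```text
t: 26.62
position: [601.7, 13.5, 87.4]
eef_rot: [[0.997, -0.072, 0.0], [-0.072, -0.997, 0.001], [0.0, -0.001, -1.0]]
contact_force: [0.9, -0.7, -0.3]
width: -0.0
gripper_force: 0.0
```

Call:
servo_tool(moves=[{"tx": 0,"ty": 16,"tz": 0,"turn": 0},{"tx": 0,"ty": 28,"tz": -4,"turn": 0},{"tx": 0,"ty": 39,"tz": -21,"turn": 0},{"tx": 0,"ty": 54,"tz": -35,"turn": 0},{"tx": 0,"ty": 73,"tz": -45,"turn": 0},{"tx": 0,"ty": 93,"tz": -50,"turn": 0},{"tx": 0,"ty": 105,"tz": -62,"turn": 0},{"tx": 0,"ty": 123,"tz": -60,"turn": 0}])

```text
t: 27.62
position: [592.9, -111.6, 148.2]
eef_rot: [[0.997, -0.074, 0.003], [-0.074, -0.997, -0.001], [0.003, 0.0, -1.0]]
contact_force: [0.0, 0.5, 1.2]
width: 0.3
gripper_force: 0.3
```

Call:
servo_tool(moves=[{"tx": 0,"ty": 16,"tz": 8,"turn": 0},{"tx": 0,"ty": 23,"tz": 13,"turn": 0},{"tx": 0,"ty": 30,"tz": 20,"turn": 0},{"tx": 0,"ty": 36,"tz": 27,"turn": 0},{"tx": 0,"ty": 40,"tz": 34,"turn": 0},{"tx": 0,"ty": 44,"tz": 43,"turn": 0},{"tx": 0,"ty": 46,"tz": 51,"turn": 0},{"tx": 0,"ty": 47,"tz": 57,"turn": 0}])

```text
t: 28.62
position: [588.4, -157.4, 89.1]
eef_rot: [[0.997, -0.074, -0.001], [-0.074, -0.997, -0.0], [-0.001, 0.0, -1.0]]
contact_force: [1.1, 0.3, 0.8]
width: 0.1
gripper_force: 0.3
```

Call:
servo_tool(moves=[{"tx": 0,"ty": 0,"tz": 3,"turn": 0},{"tx": 0,"ty": 0,"tz": 5,"turn": 0},{"tx": 0,"ty": 0,"tz": 6,"turn": 0},{"tx": 0,"ty": 0,"tz": 7,"turn": 0},{"tx": 0,"ty": 0,"tz": 7,"turn": 0}])

```text
t: 29.25
position: [588.7, -157.3, 82.8]
eef_rot: [[0.997, -0.074, 0.0], [-0.074, -0.997, -0.0], [0.0, -0.0, -1.0]]
contact_force: [0.9, 0.2, 0.2]
width: 0.2
gripper_force: 0.0
```

```bash
python3 - <<'E'
from h import *
st(); toc(0,62,82)
E
```

```text
t29.25 pos [ 588.7 -157.3   82.8] yaw(toolx) -4.2 F [0.9 0.2 0.2] w 0.2 q [ 0.36  0.5  -0.22  1.79  0.13  0.87 -1.57]
move tx -2.0 ty 3.1 tz 0.8 turn -0.0
```

Call:
servo_tool(moves=[{"tx": 0,"ty": 3,"tz": 1.5,"turn": 0},{"tx": 0,"ty": 3,"tz": 3,"turn": 0},{"tx": 0,"ty": 3,"tz": 3,"turn": 0},{"tx": 0,"ty": 3,"tz": 3,"turn": 0}])

```text
t: 29.75
position: [589.0, -157.9, 82.4]
eef_rot: [[0.997, -0.073, 0.0], [-0.073, -0.997, 0.002], [0.0, -0.003, -1.0]]
contact_force: [-5.0, 5.4, 15.9]
width: 0.1
gripper_force: 7.7
```

Call:
servo_tool(moves=[{"tx": 0,"ty": 0,"tz": -30,"turn": 0},{"tx": 0,"ty": 0,"tz": -90,"turn": 0},{"tx": 0,"ty": 50,"tz": -120,"turn": 0},{"tx": 0,"ty": 100,"tz": -120,"turn": 0},{"tx": 0,"ty": 100,"tz": -120,"turn": 0}])

```text
t: 30.38
position: [579.2, -266.8, 200.2]
eef_rot: [[0.997, -0.083, -0.0], [-0.083, -0.997, -0.004], [0.0, 0.004, -1.0]]
contact_force: [0.3, 0.1, -0.5]
width: 0.1
gripper_force: 0.0
```

```bash
python3 - <<'E'
from h import *
st(); toc(0,-232,85); toc(-30,-232,85)
print('bottle',w('top',538,210,10),'bottle top z200',w('top',578,195,200),'red',w('top',512,268,28),'book corner top-left',w('top',553,287,60),w('top',568,292,100))
print('bottle base scene',w('scene',135,360,0), 'books near',w('scene',118,265,0),'top by scene',w('scene',60,262,60))
print('edge B expected px', px('top',frame(*C,[[-119,-187,97],[119,-187,97]])))
E
```

```text
t30.38 pos [ 579.2 -266.8  200.2] yaw(toolx) -4.7 F [ 0.3  0.1 -0.5] w 0.1 q [ 0.5   0.42 -0.19  1.62  0.09  1.11 -1.36]
move tx 1.3 ty 186.6 tz 115.9 turn -0.5
move tx -28.7 ty 186.9 tz 115.9 turn -0.5
bottle [ 665.93481482 -523.2137949    10.        ] bottle top z200 [ 672.73449336 -531.08039593  200.        ] red [ 540.41562562 -456.63479248   28.        ] book corner top-left [ 499.66726249 -531.97332594   60.        ] [ 489.90821917 -547.10154994  100.        ]
bottle base scene [ 695.04828244 -534.44820644    0.        ] books near [ 416.49269345 -553.79745577    0.        ] top by scene [ 426.81795118 -674.11308056   60.        ]
edge B expected px [[495.92486055 313.02874499]
 [501.53045994 195.09260071]]
```

Call:
servo_tool(moves=[{"tx": 1,"ty": 50,"tz": 0,"turn": 0},{"tx": 1,"ty": 110,"tz": 0,"turn": 0},{"tx": 1,"ty": 165,"tz": 0,"turn": 0},{"tx": 1,"ty": 187,"tz": 20,"turn": 0},{"tx": 1,"ty": 187,"tz": 70,"turn": 0},{"tx": 1,"ty": 187,"tz": 112,"turn": 0},{"tx": 1,"ty": 187,"tz": 115,"turn": 0},{"tx": 1,"ty": 187,"tz": 115,"turn": 0}])

```text
t: 31.38
position: [569.3, -445.8, 85.6]
eef_rot: [[0.997, -0.072, 0.001], [-0.072, -0.997, 0.0], [0.001, -0.0, -1.0]]
contact_force: [0.1, -0.8, 1.3]
width: -0.4
gripper_force: 0.0
```

Call:
servo_tool(moves=[{"tx": 0,"ty": -16,"tz": 0,"turn": 0},{"tx": 0,"ty": -28,"tz": -4,"turn": 0},{"tx": 0,"ty": -39,"tz": -21,"turn": 0},{"tx": 0,"ty": -54,"tz": -35,"turn": 0},{"tx": 0,"ty": -73,"tz": -45,"turn": 0},{"tx": 0,"ty": -93,"tz": -50,"turn": 0},{"tx": 0,"ty": -105,"tz": -62,"turn": 0},{"tx": 0,"ty": -123,"tz": -60,"turn": 0}])

```text
t: 32.38
position: [577.8, -323.5, 145.7]
eef_rot: [[0.997, -0.074, 0.001], [-0.074, -0.997, -0.001], [0.002, 0.001, -1.0]]
contact_force: [0.3, -0.8, -0.1]
width: 0.0
gripper_force: 0.3
```

Call:
servo_tool(moves=[{"tx": 0,"ty": -16,"tz": 8,"turn": 0},{"tx": 0,"ty": -23,"tz": 13,"turn": 0},{"tx": 0,"ty": -30,"tz": 20,"turn": 0},{"tx": 0,"ty": -36,"tz": 27,"turn": 0},{"tx": 0,"ty": -40,"tz": 34,"turn": 0},{"tx": 0,"ty": -44,"tz": 43,"turn": 0},{"tx": 0,"ty": -46,"tz": 51,"turn": 0},{"tx": 0,"ty": -47,"tz": 57,"turn": 0}])

```text
t: 33.38
position: [580.6, -277.0, 87.1]
eef_rot: [[0.997, -0.074, -0.0], [-0.074, -0.997, 0.0], [-0.0, -0.0, -1.0]]
contact_force: [-0.6, 0.1, -0.2]
width: -0.2
gripper_force: 0.2
```

Call:
servo_tool(moves=[{"tx": 0,"ty": 0,"tz": 2,"turn": 0},{"tx": 0,"ty": 0,"tz": 4,"turn": 0},{"tx": 0,"ty": 0,"tz": 5,"turn": 0},{"tx": 0,"ty": 0,"tz": 6,"turn": 0},{"tx": 0,"ty": 0,"tz": 6,"turn": 0}])

```text
t: 34.0
position: [580.9, -277.3, 82.6]
eef_rot: [[0.997, -0.074, 0.0], [-0.074, -0.997, -0.0], [0.0, 0.0, -1.0]]
contact_force: [-1.1, 0.9, 4.2]
width: -0.1
gripper_force: 2.4
```

Now a slightly firmer press, then I'll pull clear and use the last picture to check everything.

Call:
servo_tool(moves=[{"tx": 0,"ty": 0,"tz": 1,"turn": 0},{"tx": 0,"ty": 0,"tz": 1.5,"turn": 0},{"tx": 0,"ty": 0,"tz": 1.5,"turn": 0}])

```text
t: 34.38
position: [580.9, -277.2, 82.4]
eef_rot: [[0.997, -0.074, 0.0], [-0.074, -0.997, -0.001], [0.0, 0.0, -1.0]]
contact_force: [-3.9, 2.4, 11.7]
width: -0.1
gripper_force: 6.0
```

Call:
servo_tool(moves=[{"tx": 0,"ty": 0,"tz": -30,"turn": 0},{"tx": 0,"ty": 0,"tz": -90,"turn": 0},{"tx": 0,"ty": 0,"tz": -150,"turn": 0},{"tx": -40,"ty": 40,"tz": -150,"turn": 0},{"tx": -80,"ty": 80,"tz": -150,"turn": 0},{"tx": -110,"ty": 130,"tz": -150,"turn": 0},{"tx": -140,"ty": 180,"tz": -150,"turn": 0},{"tx": -150,"ty": 200,"tz": -150,"turn": 0}])

```text
t: 35.38
position: [412.2, -469.7, 230.1]
eef_rot: [[0.997, -0.08, -0.002], [-0.08, -0.997, -0.002], [-0.002, 0.002, -1.0]]
contact_force: [-0.5, 1.0, -0.1]
width: -0.2
gripper_force: 0.0
```

```bash
python3 - <<'E'
from h import *
st(); sc=arm.get_image('scene'); tp=arm.get_image('top')
a=crop(sc,190,200,370,345,2.2); b=crop(sc,400,165,480,265,4); t=crop(tp,140,170,500,320,2)
W=np.zeros((600,800,3),np.uint8); W[:300,:720]=t[:300]; W[300:600,:396]=a[:300]; W[300:600,400:720]=b[:300]
# post-top / rim overlay reference
print(px('scene',frame(*D,[[60,43,160],[60,-43,160],[-60,43,160],[-60,-43,160]])))
cv2.imwrite('pics/fin.png',W)
E
```

```text
t35.38 pos [ 412.2 -469.7  230.1] yaw(toolx) -4.6 F [-0.5  1.  -0.1] w -0.2 q [ 0.84  0.37 -0.08  1.62  0.03  1.15 -0.9 ]
[[472.99118185 206.40287938]
 [436.34118492 209.69418937]
 [457.29104362 172.04255591]
 [422.61502778 174.78564148]]
```

View pics/fin.png

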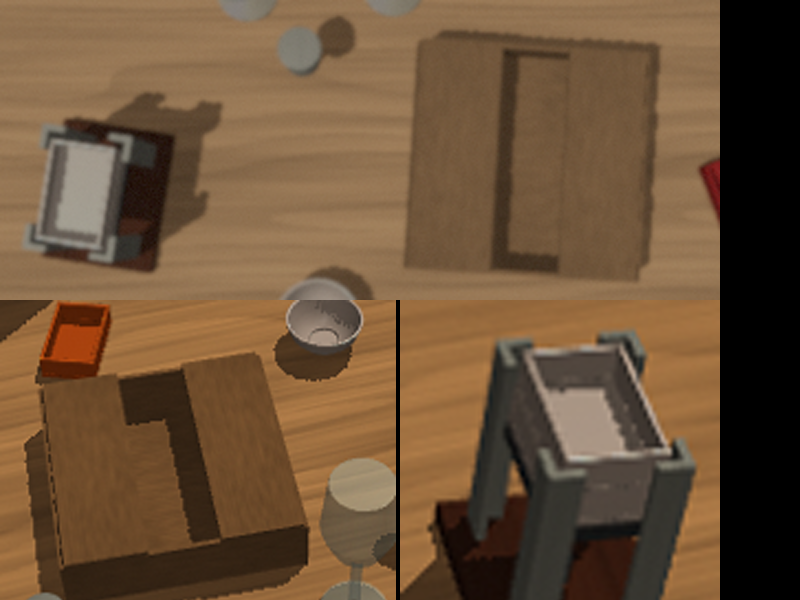

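The last picture shows both flaps flat with the carton empty. The pile is upright between the posts with its rim level with their tops, and the bystanders haven't moved.

```bash
python3 -c "
from bench import arm
print(arm.sign_off())"
```

```text
the job is handed in; nothing more can be done
None
```

The job is handed in: the carton held two dishes, and both are now stacked upright in the dispenser with the top rim at about 159.7 mm (post tops 160 mm), both flaps are shut flat, and the bystanders and look-alikes were left alone.

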